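# Tare a fresh weighing cup on the lab balance

## Robot

A 7-joint arm with a two-finger parallel gripper is mounted at the origin on the work surface. World frame = base frame: x ahead of the robot, y to its left, z up, the work surface at z = 0. Lengths are in m, angles in rad, forces in N, time in s.
With the tool pointing down it reaches from about 0.4 to 0.85 m from the base axis. Payload 10.4 kg.
Tool frame: the origin (TCP) lies at the very end of the fingers, on their centre line; the grasp point (between the pads) lies 19 mm behind it; z points along the fingers, x is the direction in which the jaws open and shut, and the axes are right-handed (so a half turn about z gives the same grasp; the last joint's range is limited). The gripper opens to 87 mm and grips with 3 to 60 N. Pads are 19 mm wide; open, the fingers measure 117 mm over their backs; the gripper's body (75 mm by 190 mm) begins 51 mm behind the grasp point.
Start: joints at [1.276, 0.332, -0.065, 1.46, 0.022, 1.35, -0.088], TCP at [0.168, -0.602, 0.223] pointing down, gripper open.
Joint ranges: [-2.6, 2.6], [-0.5, 2.12], [-1.47, 1.34], [0.16, 2.42], [-1.27, 4.41], [0.06, 2.06], [-2.6, 2.6]. Speed limits (rad/s): [2.22, 2.22, 2.79, 2.79, 3.14, 3.14, 3.14].

## Interface

Orientations are given as a unit quaternion [x, y, z, w].
In Python, from plant import bot gives the robot as it stands.
- The arm moves only by the tool send_rows, never from a script. Its argument "rows" is a list of rows, each an object with "fingers": the opening, from 0 (shut) to 1 (fully open); "offset": the shift along the tool's x, y, z in m, a list of three; "rot": the turn, a rotation vector about the tool's x, y, z in units of 5 degrees (1.0 is 5 degrees), a list of three. A call has 1 to 12 rows; each row shifts and turns the commanded pose from where the row before left it, along the tool's axes as they then stand; what a row does not reach is not made up. A row lasts 1/8 s, in which the tool goes at most 62.5 mm and 10.7 degrees, less where a joint would pass 70% of its speed; a pose out of reach is approached as far as the arm can. A call with a gripper value outside its range is refused whole. The fingers move at their own pace and stop on an object; "force" is the grip in N (left out, the last holds). Time passes only in rows, so rows that do not move let the fingers close. It gives the time, the measured TCP pose, the force and the opening at its end, in the units of the state.
- bot.sense(): the state, without advancing time (a new reading comes with each control period).
- bot.get_image(name): name is "side" or "top" or "wrist"; returns a dict with "color" (420x560x3 uint8, blue, green, red), "camera_matrix" (3x3 intrinsics, pixels), "R" (3x3) and "t" (3): a world point X has camera coordinates R X + t. Camera axes: x right, y down, z forward; pixel columns grow to the right and rows downward; lengths in m; the calibration is good to about 2 mm. A picture is of the moment at which its call begins. There is no depth.
- bot.finish_job(): hands the job in, once; it reports no verdict.
Trained networks look in the newest picture that a camera, given by its name, has taken for a name from the list of things; names that differ only in an ending like _2 or _b are one class to them, and where a whole thing is asked for, a point or a joint stands for the part that bears it (a point fixed in the world has none). Each returns a list of dicts, best first, with "confidence" (0 to 1); they miss things now and then, are a little off and sometimes report something else, mostly with a low value. They report only what shows in the picture. A call takes as long as a camera call.
- bot.spot_in(camera, name): "centre" ([x, y, z] in m, in the coordinates of the camera as it stood for that picture, good to about 4 mm: the middle of the surface that is visible of it).
- bot.landmark_of(camera, name): "centre" ([x, y, z] in m, in the coordinates of the camera as it stood for that picture, good to about 4 mm: a listed point, or the origin of a listed thing).
The state is a dict: "time_s": time; "joints": joint angles; "joint_velocities": joint speeds; "tau": joint torques, N m; "ee_pos": TCP position; "orientation": TCP orientation; "force": force on the tool from outside, world axes, zero at the start; "moment": the same for the moment, N m; "width": opening from 0.0 (shut) to 1.0 (fully open).
Only numpy, scipy, OpenCV 4.12 (cv2) and the standard library are available. Lean on these libraries where they do the work, as an engineer would, in place of code of your own. Each camera call takes 0.05 s, during which the arm holds its last target. There are 200 camera calls.

## Task

Get the balance tared with a clean cup: twist the top cup of the nested stack loose while you lift it, so that the cups below stay down in their holder. Slide the glass lid of the balance's draught shield open, set the cup down gently, upright in the middle of the pan, without dropping it, and slide the lid fully shut again. Then press the blue tare key down and let it go; leave the bottle, the tape dispenser and the tip box where they stand.

Things in the scene. Friction and masses are not known exactly. Their poses are not given: they have to be found in the camera images.
- top_cup: Top cup of the nested stack: round, stiff pale blue plastic beaker, 80 mm tall, about 45 g, open above. Outside diameter 42 mm over the lowest 10 mm (the foot), then widening evenly to 57 mm at the rim; wall 2 mm. Origin: centre of the underside; z its axis (up), x to its pouring spout. Nested, its underside is 108 mm above that of the lower cups (stack upright), at any yaw.
- cup_rim (a point): Centre of the top cup's mouth, at rim height. Rim bead 61 mm across on the top 3 mm; the spout at the rim, 13 mm wide and 8 mm high, reaches 36 mm from the axis. The cup's top 36 mm stand free above the next cup's rim: take it there across the diameter, clear of the spout.
- next_rim (a point): Centre of the next cup's mouth, at its rim. Springy ribs inside clasp the lowest 5 mm of the top cup's foot: friction 3 to 6 N against whatever way it slides, more than the lower cups weigh. Lifted straight, the top cup takes them all up; turned as it rises (some 1.2 rad over the first 8 mm, either way, 0.1 N m), friction goes into the turning and it comes off. 6 mm up it is loose.
- lower_cups: The other three cups, same shape, nested at 36 mm steps, tight together: they behave as one piece of about 140 g, 152 mm tall, loose in the holder with the underside 8 mm above the bench. They can be lifted straight out, but their spouts lie between two rods, so they turn only a few degrees. Origin: centre of the lowest underside; z up, x to the spouts.
- holder: Fixed cup holder: blue square base plate 130 x 130 x 8 mm with four upright steel rods of 6 mm, their tops 135 mm above the bench, on a circle of 35 mm radius around the cups, and a low ring (45 mm inside, 8 mm high) around the lowest foot. Origin: centre of its underside on the bench, below the stack's axis.
- balance: Fixed white precision balance, 302 mm long (its x, front to back), 204 mm wide (y); its front, towards its -x, faces the robot. Origin: centre of the underside. The low front console (45 mm high, x -152 to -65 mm) carries the keys and a display, which rises to 61 mm at x -95 to -66 mm. Behind it a glass draught shield encloses the pan.
- pan_centre (a point): Middle of the top face of the balance's round steel weighing pan, 120 mm across, fixed, 70 mm above the bench, 35 mm behind the balance's origin. Same axes as the balance.
- shield_top (a point): Centre of the open top of the shield's walls, 157 mm above the bench, straight above the pan's centre. Chamber inside: 176 mm along the balance's x, 180 mm along y; glass walls 4 mm, 10 mm posts in the corners.
- shield_door (a joint): The glass lid that slides on top of the shield, towards the balance's +x (away from its front): 0 m = shut, 0.15 m = fully open. Stays where it is left; friction about 1.2 N plus 4 N per m/s. Its top face lies 161 mm above the bench. Fully open, it still covers the rear 31 mm of the chamber and overhangs behind.
- door_grip (a point): Middle of the top edge of the lid's black grip, an upright ridge on the lid 10 mm thick (along the balance's x), 60 mm long (y) and 22 mm tall, 10 mm behind the lid's front edge; the point lies 183 mm above the bench and moves with the lid. Shut: 83 mm in front of the pan's centre.
- tare_key (a joint): Travel of the blue tare key: 0 m = up, 0.004 m = fully down. Springs back by itself; about 1.2 N starts it and 3.6 N holds it fully down.
- tare_top (a point): Centre of the top face of the blue tare key, 20 mm (balance's x) by 50 mm (y), 52 mm above the bench, at balance x = -124, y = 45 mm. The draught shield's front wall stands 67 mm behind it, and the lid's grip 76 mm behind it when shut.
- bottle: Bystander: small brown reagent bottle with a white cap, 46 mm in diameter, 95 mm tall. Origin: centre of its underside.
- tape_dispenser: Bystander: black tape dispenser, 115 x 48 mm, 75 mm tall. Origin: centre of its underside.
- tip_box: Bystander: blue pipette tip box with a clear lid, 118 x 82 mm, 65 mm tall. Origin: centre of its underside.

How it is judged:
By the outcome, as a careful person would: the job done as asked, in the order asked, and still so for the second after the job is handed in, with the robot touching nothing.
It also fails if it takes over 72 s, if anything falls off the work surface, if the arm or the gripper's body presses on something with over 40 N, if the wrist force passes 120 N, or if a joint passes its speed limit or range.

## Working session

There is one attempt and no reset: what is moved stays moved. The work goes in short steps, Python scripts to look and compute and a tool call to move; the robot and the scene stay as the last step left them, time stands still between calls to the robot, and variables do not carry over. Pictures are saved under pics/ and viewed, about 8 in all and at most 12, crops included, and the job is handed in when it is done.

Besides the shell and the picture viewer there is one more tool, called in YAML: its name, and indented under it one key for each argument. send_rows: Moves the arm, as the interface text tells. Its arguments: {"type":"object","properties":{"rows":{"type":"array","items":{"type":"object","properties":{"fingers":{"type":"number"},"offset":{"type":"array","items":{"type":"number"}},"rot":{"type":"array","items":{"type":"number"}}}}},"force":{"type":"number"}},"required":["rows"]}

```bash
mkdir -p pics; ls; cat > h.py <<'E'
import numpy as np, cv2, json
from plant import bot
from scipy.spatial.transform import Rotation as Rn
def look(cam, names, save=None):
    im=bot.get_image(cam); R=np.array(im["R"]); t=np.array(im["t"])
    if save: cv2.imwrite("pics/"+save,im["color"])
    out={}
    for n in names:
        for f in ("landmark_of",):
            r=getattr(bot,f)(cam,n)
            for d in r[:2]:
                w=R.T@(np.array(d["centre"])-t); print(cam,n,round(d["confidence"],2),w.round(4))
                out.setdefault(n,[]).append(w)
    return im,out
def st():
    s=bot.sense(); R=Rn.from_quat(s["orientation"]).as_matrix()
    print("t",round(s["time_s"],2),"p",np.round(s["ee_pos"],4),"F",np.round(s["force"],1),"w",round(s["width"],3),"j",np.round(s["joints"],2)); print(R.round(3).tolist())
    return s,R
def off(target):
    s,R=st(); print("offset tool",(R.T@(np.array(target)-np.array(s["ee_pos"]))).round(4))
E
python3 - <<'E'
from h import *
st()
for c in ("side","top"):
    look(c,["top_cup","cup_rim","next_rim","holder","balance","pan_centre","shield_top","door_grip","tare_top","bottle","tape_dispenser","tip_box"],c+"0.png")
st()
E
```

```text
pics
t 0.0 p [ 0.1677 -0.6017  0.2218] F [-0.5  0.3 -0.1] w 0.999 j [ 1.28  0.33 -0.06  1.46  0.02  1.35 -0.09]
[[0.268, -0.963, -0.0], [-0.963, -0.268, 0.001], [-0.001, 0.0, -1.0]]
side top_cup 0.63 [0.53   0.2357 0.1137]
side cup_rim 0.96 [0.5303 0.2302 0.1959]
side cup_rim 0.71 [ 0.5153 -0.4653  0.0008]
side next_rim 0.91 [0.5316 0.2372 0.1613]
side holder 0.64 [0.5299 0.2336 0.0015]
side balance 0.64 [ 0.5415 -0.2265 -0.0027]
side shield_top 0.74 [ 0.5729 -0.228   0.1567]
side door_grip 0.89 [ 0.4998 -0.2259  0.1822]
side door_grip 0.73 [ 0.5738 -0.2282  0.1565]
side tare_top 0.68 [ 0.4222 -0.1738  0.0537]
side bottle 0.88 [ 0.6207 -0.0023  0.0015]
side tape_dispenser 0.58 [ 0.5558  0.4682 -0.0011]
top top_cup 0.96 [0.5301 0.2334 0.1181]
top cup_rim 0.68 [0.5264 0.2318 0.1965]
top next_rim 0.67 [0.531  0.2349 0.1166]
top next_rim 0.6 [0.5247 0.234  0.156 ]
top holder 0.56 [ 0.5266  0.2326 -0.002 ]
top balance 0.3 [ 0.4222 -0.1657  0.0501]
top balance 0.25 [0.528  0.2339 0.1593]
top shield_top 0.76 [ 0.5748 -0.2307  0.158 ]
top door_grip 0.74 [ 0.4964 -0.225   0.1868]
top door_grip 0.6 [0.5291 0.2323 0.1963]
top tare_top 0.47 [ 0.4222 -0.1663  0.0497]
top bottle 0.78 [ 0.627  -0.0058  0.0011]
top tape_dispenser 0.98 [5.566e-01 4.612e-01 5.000e-04]
top tape_dispenser 0.63 [0.5298 0.2373 0.1196]
t 1.3 p [ 0.1678 -0.6021  0.2226] F [-0.4 -0.8  0.6] w 1.0 j [ 1.28  0.33 -0.06  1.46  0.02  1.35 -0.09]
[[0.268, -0.963, 0.0], [-0.963, -0.268, -0.0], [0.0, -0.0, -1.0]]
```

View pics/top0.png

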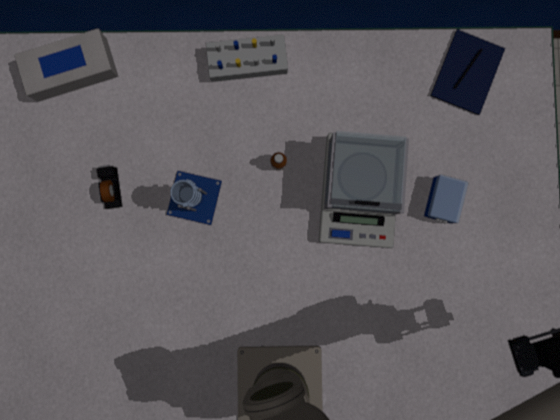

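View pics/side0.png

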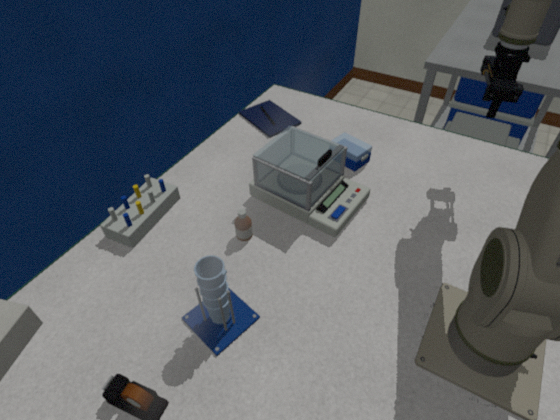

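The top picture shows the balance around (365,190), with the lid shut and the grip at about (367,203). The tare key is at (340,233), the stack at (185,193) with its holder, and the bottle at (279,160). The side view agrees with this: balance yaw is about -4°, and the stack stands upright at about (0.53, 0.233).

I'll open the lid first, since the hand must be free to set the cup in directly.

```bash
cat >> h.py <<'E'
def plan(target, yaw=None, n=10, R=None,p=None):
    """yaw = wanted world angle of tool x (deg), rotation as given shortest; prints rows"""
    s,Rm=st() if R is None else (None,R); p=np.array(s["ee_pos"]) if p is None else np.array(p)
    d=(np.array(target)-p)/n; y0=np.degrees(np.arctan2(Rm[1,0],Rm[0,0])); print("yaw now",round(y0,2))
    dy=0 if yaw is None else (yaw-y0)
    for i in range(n):
        a=np.radians(y0+dy*i/n); x=np.array([np.cos(a),np.sin(a),0]); y=np.array([np.sin(a),-np.cos(a),0])
        print(json.dumps({"offset":[round(float(d@x),4),round(float(d@y),4),round(float(-d[2]),4)],"rot":[0,0,round(-dy/n/5,2)]}))
E
python3 - <<'E'
from h import *
plan([.495,-.225,.26],-4,12)
E
```

```text
t 1.3 p [ 0.1678 -0.6021  0.2226] F [-0.4 -0.8  0.6] w 1.0 j [ 1.28  0.33 -0.06  1.46  0.02  1.35 -0.09]
[[0.268, -0.963, 0.0], [-0.963, -0.268, -0.0], [0.0, -0.0, -1.0]]
yaw now -74.43
{"offset": [-0.0229, -0.0347, -0.0031], "rot": [0, 0, -1.17]}
{"offset": [-0.0193, -0.0369, -0.0031], "rot": [0, 0, -1.17]}
{"offset": [-0.0154, -0.0386, -0.0031], "rot": [0, 0, -1.17]}
{"offset": [-0.0114, -0.04, -0.0031], "rot": [0, 0, -1.17]}
{"offset": [-0.0072, -0.041, -0.0031], "rot": [0, 0, -1.17]}
{"offset": [-0.003, -0.0415, -0.0031], "rot": [0, 0, -1.17]}
{"offset": [0.0013, -0.0416, -0.0031], "rot": [0, 0, -1.17]}
{"offset": [0.0055, -0.0412, -0.0031], "rot": [0, 0, -1.17]}
{"offset": [0.0097, -0.0405, -0.0031], "rot": [0, 0, -1.17]}
{"offset": [0.0138, -0.0393, -0.0031], "rot": [0, 0, -1.17]}
{"offset": [0.0177, -0.0376, -0.0031], "rot": [0, 0, -1.17]}
{"offset": [0.0215, -0.0356, -0.0031], "rot": [0, 0, -1.17]}
```

send_rows:
  rows:
    - {"fingers": 0.6, "offset": [-0.023, -0.035, -0.003], "rot": [0, 0, -1.17]}
    - {"fingers": 0.6, "offset": [-0.019, -0.037, -0.003], "rot": [0, 0, -1.17]}
    - {"fingers": 0.6, "offset": [-0.015, -0.039, -0.003], "rot": [0, 0, -1.17]}
    - {"fingers": 0.6, "offset": [-0.011, -0.04, -0.003], "rot": [0, 0, -1.17]}
    - {"fingers": 0.6, "offset": [-0.007, -0.041, -0.003], "rot": [0, 0, -1.17]}
    - {"fingers": 0.6, "offset": [-0.003, -0.042, -0.003], "rot": [0, 0, -1.17]}
    - {"fingers": 0.6, "offset": [0.001, -0.042, -0.003], "rot": [0, 0, -1.17]}
    - {"fingers": 0.6, "offset": [0.006, -0.041, -0.003], "rot": [0, 0, -1.17]}
    - {"fingers": 0.6, "offset": [0.01, -0.04, -0.003], "rot": [0, 0, -1.17]}
    - {"fingers": 0.6, "offset": [0.014, -0.039, -0.003], "rot": [0, 0, -1.17]}
    - {"fingers": 0.6, "offset": [0.018, -0.038, -0.003], "rot": [0, 0, -1.17]}
    - {"fingers": 0.6, "offset": [0.021, -0.036, -0.003], "rot": [0, 0, -1.17]}
  force: 6

```text
time_s: 2.8
ee_pos: [0.4987, -0.2251, 0.2588]
orientation: [0.999, -0.035, 0.0, 0.0]
force: [-0.1, -1.0, 0.1]
width: 0.6
```

```bash
python3 - <<'E'
from h import *
st()
look("wrist",["door_grip","tare_top","pan_centre","shield_top"],"w1.png")
E
```

```text
t 2.8 p [ 0.4987 -0.2251  0.2588] F [-0.1 -1.   0.1] w 0.6 j [ 0.8   0.18 -0.52  1.59  0.09  1.39  0.2 ]
[[0.998, -0.071, 0.0], [-0.071, -0.998, -0.0], [0.0, 0.0, -1.0]]
wrist door_grip 0.97 [ 0.4962 -0.2258  0.1811]
wrist tare_top 0.76 [ 0.4237 -0.1706  0.0507]
wrist pan_centre 0.33 [ 0.4994 -0.224   0.1805]
wrist shield_top 0.85 [ 0.5789 -0.2336  0.154 ]
```

View pics/w1.png

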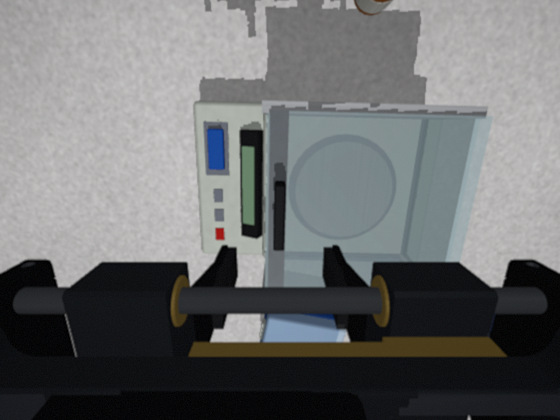

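The wrist view shows the grip ridge at (279,215), the pan at (343,187) and the blue key at (216,147), all parallel to the jaws. I'll go down, grip the ridge lightly and slide it open.

send_rows:
  rows:
    - {"fingers": 0.4, "offset": [-0.002, 0, 0.03], "rot": [0, 0, 0.2]}
    - {"fingers": 0.4, "offset": [0, 0, 0.03], "rot": [0, 0, 0]}
    - {"fingers": 0.4, "offset": [0, 0, 0.02], "rot": [0, 0, 0]}
    - {"fingers": 0.4, "offset": [0, 0, 0.01], "rot": [0, 0, 0]}
    - {"fingers": 0, "offset": [0, 0, 0], "rot": [0, 0, 0]}
    - {"fingers": 0, "offset": [0, 0, 0], "rot": [0, 0, 0]}
    - {"fingers": 0, "offset": [0, 0, 0], "rot": [0, 0, 0]}
  force: 6

```text
time_s: 3.92
ee_pos: [0.4963, -0.2262, 0.1694]
orientation: [0.999, -0.046, 0.001, 0.0]
force: [-0.2, 0.6, 0.3]
width: 0.145
```

send_rows:
  rows:
    - {"fingers": 0, "offset": [0, 0, 0], "rot": [0, 0, 0]}
    - {"fingers": 0, "offset": [0.007, 0, 0], "rot": [0, 0, 0]}
    - {"fingers": 0, "offset": [0.015, 0, 0], "rot": [0, 0, 0]}
    - {"fingers": 0, "offset": [0.02, 0, 0], "rot": [0, 0, 0]}
    - {"fingers": 0, "offset": [0.02, 0, 0], "rot": [0, 0, 0]}
    - {"fingers": 0, "offset": [0.02, 0, 0], "rot": [0, 0, 0]}
    - {"fingers": 0, "offset": [0.02, 0, 0], "rot": [0, 0, 0]}
    - {"fingers": 0, "offset": [0.02, 0, 0], "rot": [0, 0, 0]}
    - {"fingers": 0, "offset": [0.013, 0, 0], "rot": [0, 0, 0]}
    - {"fingers": 0, "offset": [0.01, 0, 0], "rot": [0, 0, 0]}
    - {"fingers": 0, "offset": [0.004, 0, 0], "rot": [0, 0, 0]}
    - {"fingers": 0, "offset": [0, 0, 0], "rot": [0, 0, 0]}
  force: 10

```text
time_s: 5.42
ee_pos: [0.6432, -0.2403, 0.1692]
orientation: [0.999, -0.046, -0.002, 0.0]
force: [-10.6, -0.0, 11.1]
width: 0.117
```

```bash
python3 - <<'E'
from h import *
st()
look("top",["door_grip"])
E
```

```text
t 5.42 p [ 0.6432 -0.2403  0.1692] F [-10.6  -0.   11.1] w 0.117 j [ 0.62  0.55 -0.49  1.32  0.25  1.34  0.04]
[[0.996, -0.092, -0.003], [-0.092, -0.996, -0.001], [-0.003, 0.001, -1.0]]
```

send_rows:
  rows:
    - {"fingers": 0.45, "offset": [-0.001, 0, 0], "rot": [0, 0, 0]}
    - {"fingers": 0.45, "offset": [0, 0, 0], "rot": [0, 0, 0]}
    - {"fingers": 0.45, "offset": [0, 0, -0.015], "rot": [0, 0, 0]}
    - {"fingers": 0.6, "offset": [0, 0, -0.05], "rot": [0, 0, 0]}
    - {"fingers": 0.6, "offset": [0, 0, -0.06], "rot": [0, 0, 0]}

```text
time_s: 6.15
ee_pos: [0.6429, -0.2393, 0.2952]
orientation: [0.999, -0.045, -0.0, -0.0]
force: [1.2, -0.1, 1.1]
width: 0.563
```

```bash
python3 - <<'E'
from h import *
plan([.549,.188,.30],24,9)
E
```

```text
t 6.15 p [ 0.6429 -0.2393  0.2952] F [ 1.2 -0.1  1.1] w 0.563 j [ 0.6   0.5  -0.5   1.13  0.23  1.57  0.07]
[[0.996, -0.091, -0.001], [-0.091, -0.996, 0.001], [-0.001, -0.0, -1.0]]
yaw now -5.21
{"offset": [-0.0147, -0.0463, -0.0005], "rot": [0, 0, -0.65]}
{"offset": [-0.0121, -0.0471, -0.0005], "rot": [0, 0, -0.65]}
{"offset": [-0.0094, -0.0477, -0.0005], "rot": [0, 0, -0.65]}
{"offset": [-0.0067, -0.0482, -0.0005], "rot": [0, 0, -0.65]}
{"offset": [-0.0039, -0.0485, -0.0005], "rot": [0, 0, -0.65]}
{"offset": [-0.0012, -0.0486, -0.0005], "rot": [0, 0, -0.65]}
{"offset": [0.0016, -0.0486, -0.0005], "rot": [0, 0, -0.65]}
{"offset": [0.0043, -0.0484, -0.0005], "rot": [0, 0, -0.65]}
{"offset": [0.0071, -0.0481, -0.0005], "rot": [0, 0, -0.65]}
```

send_rows:
  rows:
    - {"fingers": 1, "offset": [-0.015, -0.046, 0], "rot": [0, 0, -0.65]}
    - {"fingers": 1, "offset": [-0.012, -0.047, 0], "rot": [0, 0, -0.65]}
    - {"fingers": 1, "offset": [-0.009, -0.048, 0], "rot": [0, 0, -0.65]}
    - {"fingers": 1, "offset": [-0.007, -0.048, 0], "rot": [0, 0, -0.65]}
    - {"fingers": 1, "offset": [-0.004, -0.049, 0], "rot": [0, 0, -0.65]}
    - {"fingers": 1, "offset": [-0.001, -0.049, 0], "rot": [0, 0, -0.65]}
    - {"fingers": 1, "offset": [0.002, -0.049, 0], "rot": [0, 0, -0.65]}
    - {"fingers": 1, "offset": [0.004, -0.048, 0], "rot": [0, 0, -0.65]}
    - {"fingers": 1, "offset": [0.007, -0.048, -0.003], "rot": [0, 0, -0.65]}
    - {"fingers": 1, "offset": [0, 0, 0], "rot": [0, 0, 0]}

```text
time_s: 7.4
ee_pos: [0.5475, 0.1935, 0.2982]
orientation: [0.977, 0.212, 0.001, -0.001]
force: [-0.3, -0.8, 0.3]
width: 1.002
```

```bash
python3 - <<'E'
from h import *
st()
look("wrist",["top_cup","cup_rim","next_rim"],"w2.png")
st()
look("top",["door_grip"],"top1.png")
E
```

```text
t 7.4 p [0.5475 0.1935 0.2982] F [-0.3 -0.8  0.3] w 1.002 j [ 0.22  0.29 -0.79  1.43  0.21  1.5  -0.14]
[[0.91, 0.414, 0.001], [0.414, -0.91, 0.002], [0.002, -0.001, -1.0]]
wrist top_cup 0.58 [0.5304 0.2305 0.1176]
wrist cup_rim 0.6 [0.526  0.2323 0.199 ]
t 7.6 p [0.5497 0.1871 0.2968] F [ 0.1 -0.  -0.6] w 0.999 j [ 0.22  0.29 -0.79  1.43  0.21  1.5  -0.14]
[[0.914, 0.405, 0.0], [0.405, -0.914, -0.001], [0.0, 0.001, -1.0]]
top door_grip 0.81 [ 0.6392 -0.2418  0.1863]
top door_grip 0.73 [ 0.5807 -0.2268  0.0709]
```

View pics/w2.png

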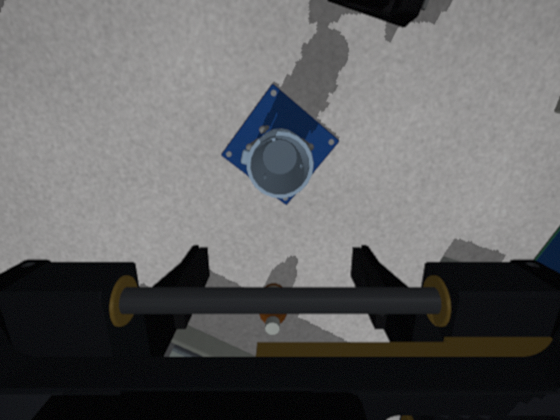

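```bash
python3 - <<'E'
from h import *
im=cv2.imread("pics/w2.png"); c=im[75:215,205:355]
cv2.imwrite("pics/w2c.png",cv2.resize(c,None,fx=4,fy=4,interpolation=cv2.INTER_CUBIC))
E
```

```text
(no output)
```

View pics/w2c.png

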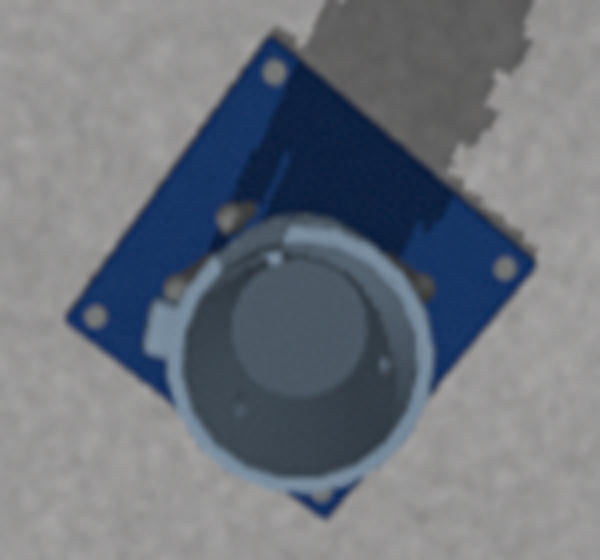

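```bash
python3 - <<'E'
from h import *
im=bot.get_image("wrist"); cv2.imwrite("pics/w3.png",im["color"])
K=np.array(im["camera_matrix"]);R=np.array(im["R"]);t=np.array(im["t"])
print("cam",(-R.T@t).round(3),R.round(3).tolist())
def pr(X):
    q=R@np.array(X)+t; q=K@q; return q[:2]/q[2]
def inv(u,z):
    d=R.T@np.linalg.inv(K)@np.array([u[0],u[1],1]); c=-R.T@t; return c+d*(z-c[2])/d[2]
g=cv2.cvtColor(im["color"],cv2.COLOR_BGR2HSV)
C=inv((205+301/4,75+353/4),.196); print("rim centre",C, [np.linalg.norm(inv((205+u/4,75+353/4),.196)-C) for u in (168,434)])
C=inv((205+301/4,75+353/4),.194)
big=cv2.resize(im["color"][75:215,205:355],None,fx=5,fy=5,interpolation=cv2.INTER_CUBIC)
def circ(c,r,z,col):
    pts=np.array([((pr([c[0]+r*np.cos(a),c[1]+r*np.sin(a),z])-[205,75])*5) for a in np.linspace(0,6.28,80)]).astype(int)
    cv2.polylines(big,[pts],True,col,1)
circ(C,.0305,.196,(0,0,255)); circ(C,.036,.196,(0,255,255)); circ(C,.0305,.160,(0,255,0)); circ(C,.036,.160,(255,255,0)); circ(C,.035,.135,(255,0,255))
for u in [(155,330),(255,225)]:
    for z in (.194,.16):
        d=inv((205+u[0]/4,75+u[1]/4),z)-C; print(u,z,np.degrees(np.arctan2(d[1],d[0])),np.hypot(d[0],d[1]))
cv2.imwrite("pics/w3c.png",big)
E
```

```text
cam [0.517 0.262 0.458] [[0.914, 0.405, 0.001], [0.386, -0.873, 0.297], [0.121, -0.272, -0.955]]
rim centre [0.53221579 0.22914058 0.196     ] [np.float64(0.029551746881700185), np.float64(0.02955593490631662)]
(155, 330) 0.194 -165.03744422780795 0.03289981956445379
(155, 330) 0.16 -157.78874971401487 0.0366227219363385
(255, 225) 0.194 133.75414554241493 0.029395752651395015
(255, 225) 0.16 136.77074377828293 0.02878485734283834
```

View pics/w3c.png

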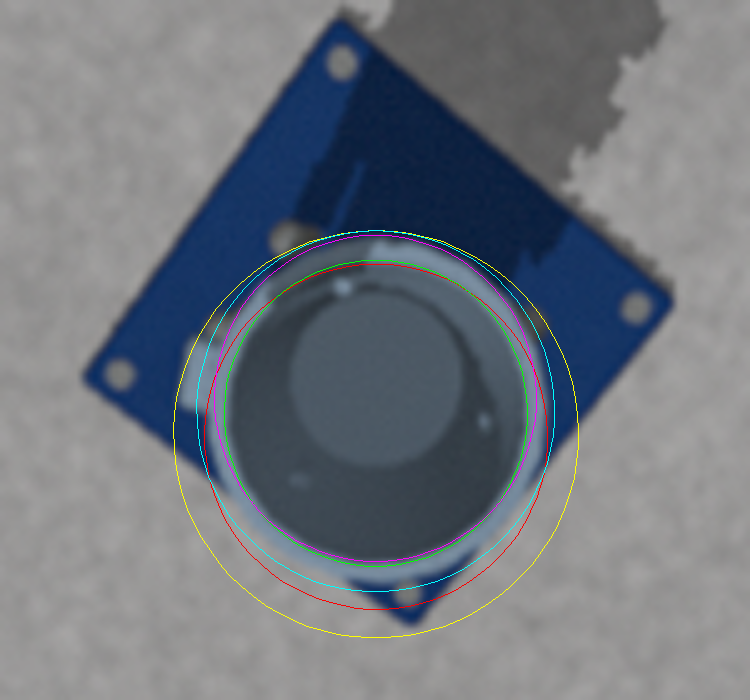

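The spout of the top cup is on the image left, about 36 mm out at rim scale, which is world angle ~193°. The settled rim centre is at pixel (280.6, 157). I'll grasp at yaw 75° and twist by −75°.

```bash
python3 - <<'E'
from h import *
im=bot.get_image("wrist")
K=np.array(im["camera_matrix"]);R=np.array(im["R"]);t=np.array(im["t"])
def inv(u,z):
    d=R.T@np.linalg.inv(K)@np.array([u[0],u[1],1]); c=-R.T@t; return c+d*(z-c[2])/d[2]
C=inv((280.6,157),.1975); print("rim centre",C)
r=bot.landmark_of("wrist","cup_rim"); print([(d["confidence"],R.T@(np.array(d["centre"])-t)) for d in r])
plan([C[0],C[1],.235],75,6)
E
```

```text
rim centre [0.53007994 0.23462797 0.1975    ]
[(0.57, array([0.52641662, 0.23181396, 0.19686488]))]
t 7.85 p [0.5494 0.1877 0.2966] F [ 0.1 -0.2 -0.8] w 0.999 j [ 0.22  0.29 -0.79  1.43  0.21  1.5  -0.14]
[[0.914, 0.406, 0.0], [0.406, -0.914, -0.0], [-0.0, 0.0, -1.0]]
yaw now 23.95
{"offset": [0.0002, -0.0085, 0.0103], "rot": [0, 0, -1.7]}
{"offset": [0.0015, -0.0083, 0.0103], "rot": [0, 0, -1.7]}
{"offset": [0.0027, -0.008, 0.0103], "rot": [0, 0, -1.7]}
{"offset": [0.0039, -0.0075, 0.0103], "rot": [0, 0, -1.7]}
{"offset": [0.0049, -0.0069, 0.0103], "rot": [0, 0, -1.7]}
{"offset": [0.0059, -0.0061, 0.0103], "rot": [0, 0, -1.7]}
```

send_rows:
  rows:
    - {"fingers": 1, "offset": [0, -0.0085, 0.01], "rot": [0, 0, -1.7]}
    - {"fingers": 1, "offset": [0.0015, -0.0083, 0.01], "rot": [0, 0, -1.7]}
    - {"fingers": 1, "offset": [0.0027, -0.008, 0.01], "rot": [0, 0, -1.7]}
    - {"fingers": 1, "offset": [0.0039, -0.0075, 0.01], "rot": [0, 0, -1.7]}
    - {"fingers": 1, "offset": [0.0049, -0.0069, 0.01], "rot": [0, 0, -1.7]}
    - {"fingers": 1, "offset": [0.0059, -0.006, 0.01], "rot": [0, 0, -1.7]}
    - {"fingers": 1, "offset": [0, 0, 0], "rot": [0, 0, 0]}
    - {"fingers": 1, "offset": [0, 0, 0], "rot": [0, 0, 0]}

```text
time_s: 8.85
ee_pos: [0.5301, 0.2348, 0.2369]
orientation: [0.794, 0.607, 0.0, 0.0]
force: [-0.2, 0.3, -0.7]
width: 1.001
```

```bash
python3 - <<'E'
from h import *
off([.5295,.234,.163])
E
```

```text
t 8.85 p [0.5301 0.2348 0.2369] F [-0.2  0.3 -0.7] w 1.001 j [ 0.25  0.36 -0.94  1.53  0.29  1.4   0.6 ]
[[0.262, 0.965, 0.0], [0.965, -0.262, -0.0], [0.0, 0.0, -1.0]]
offset tool [-0.0009 -0.0004  0.0739]
```

send_rows:
  rows:
    - {"fingers": 1, "offset": [-0.001, 0, 0.025], "rot": [0, 0, 0]}
    - {"fingers": 1, "offset": [0, 0, 0.025], "rot": [0, 0, 0]}
    - {"fingers": 1, "offset": [0, 0, 0.017], "rot": [0, 0, 0]}
    - {"fingers": 1, "offset": [0, 0, 0.007], "rot": [0, 0, 0]}
    - {"fingers": 0.6, "offset": [0, 0, 0], "rot": [0, 0, 0]}
    - {"fingers": 0.6, "offset": [0, 0, 0], "rot": [0, 0, 0]}
    - {"fingers": 0.6, "offset": [0, 0, 0], "rot": [0, 0, 0]}
    - {"fingers": 0.5, "offset": [0, 0, 0], "rot": [0, 0, 0]}
    - {"fingers": 0.5, "offset": [0, 0, 0], "rot": [0, 0, 0]}
  force: 5

```text
time_s: 9.98
ee_pos: [0.5296, 0.2342, 0.1628]
orientation: [0.793, 0.609, 0.0, 0.0]
force: [0.7, -0.6, 2.0]
width: 0.627
```

send_rows:
  rows:
    - {"fingers": 0.3, "offset": [0, 0, 0], "rot": [0, 0, 0]}
    - {"fingers": 0.3, "offset": [0, 0, 0], "rot": [0, 0, 0]}
    - {"fingers": 0.3, "offset": [0, 0, 0], "rot": [0, 0, 1]}
    - {"fingers": 0.3, "offset": [0, 0, -0.001], "rot": [0, 0, 2]}
    - {"fingers": 0.3, "offset": [0, 0, -0.001], "rot": [0, 0, 2]}
    - {"fingers": 0.3, "offset": [0, 0, -0.001], "rot": [0, 0, 2]}
    - {"fingers": 0.3, "offset": [0, 0, -0.001], "rot": [0, 0, 2]}
  force: 25

```text
time_s: 10.85
ee_pos: [0.5293, 0.2343, 0.166]
orientation: [0.967, 0.256, -0.0, -0.0]
force: [1.5, 1.1, -2.0]
width: 0.62
```

send_rows:
  rows:
    - {"fingers": 0.3, "offset": [0, 0, -0.001], "rot": [0, 0, 2]}
    - {"fingers": 0.3, "offset": [0, 0, -0.001], "rot": [0, 0, 2]}
    - {"fingers": 0.3, "offset": [0, 0, -0.0015], "rot": [0, 0, 2]}
    - {"fingers": 0.3, "offset": [0, 0, -0.0015], "rot": [0, 0, 2]}
    - {"fingers": 0.3, "offset": [0, 0, -0.002], "rot": [0, 0, 2]}
    - {"fingers": 0.3, "offset": [0, 0, -0.004], "rot": [0, 0, 1]}
    - {"fingers": 0.3, "offset": [0, 0, -0.01], "rot": [0, 0, 0]}
    - {"fingers": 0.3, "offset": [0, 0, -0.02], "rot": [0, 0, 0]}
    - {"fingers": 0.3, "offset": [0, 0, -0.02], "rot": [0, 0, 0]}
    - {"fingers": 0.3, "offset": [0, 0, 0], "rot": [0, 0, 0]}

```text
time_s: 12.1
ee_pos: [0.5301, 0.2348, 0.2291]
orientation: [0.977, -0.215, 0.001, -0.001]
force: [0.1, -0.5, -0.8]
width: 0.619
```

```bash
python3 - <<'E'
from h import *
st()
look("side",["lower_cups","next_rim","top_cup","cup_rim"],"side2.png")
im=cv2.imread("pics/side2.png"); a=cv2.resize(im[190:400,130:340],(500,500)); cv2.imwrite("pics/s2c.png",a)
E
```

```text
t 12.1 p [0.5301 0.2348 0.2291] F [ 0.1 -0.5 -0.8] w 0.619 j [ 0.03  0.29 -0.63  1.55  0.17  1.36 -1.06]
[[0.907, -0.42, 0.003], [-0.42, -0.907, 0.001], [0.002, -0.002, -1.0]]
side lower_cups 0.72 [0.533  0.2355 0.013 ]
side next_rim 0.97 [0.5305 0.2401 0.1593]
side next_rim 0.55 [0.5268 0.2327 0.0007]
side top_cup 0.7 [0.5262 0.2374 0.1848]
side top_cup 0.63 [0.5344 0.2361 0.0098]
side cup_rim 0.54 [0.5323 0.2314 0.2613]
```

View pics/s2c.png

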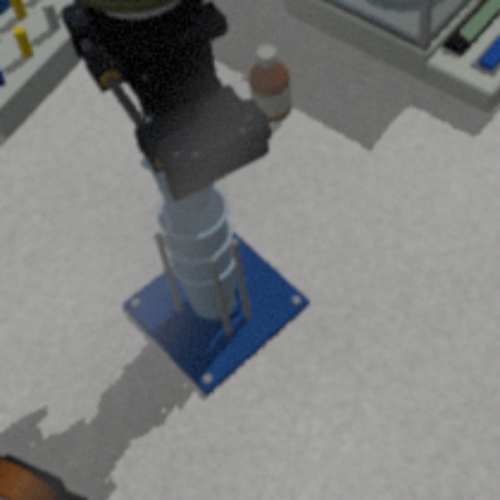

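Lower cups are still seated with their rim at about 0.16, and the top cup is free in the gripper. Next I'll carry it over the pan.

```bash
python3 - <<'E'
from h import *
plan([.576,-.232,.272],-95.3,12)
E
```

```text
t 12.35 p [0.529  0.234  0.2266] F [ 0.3 -0.7 -0.1] w 0.622 j [ 0.03  0.29 -0.63  1.55  0.17  1.36 -1.06]
[[0.907, -0.422, -0.001], [-0.422, -0.907, -0.001], [-0.001, 0.001, -1.0]]
yaw now -24.95
{"offset": [0.0199, 0.0336, -0.0038], "rot": [0, 0, 1.17]}
{"offset": [0.0233, 0.0314, -0.0038], "rot": [0, 0, 1.17]}
{"offset": [0.0263, 0.0288, -0.0038], "rot": [0, 0, 1.17]}
{"offset": [0.0291, 0.026, -0.0038], "rot": [0, 0, 1.17]}
{"offset": [0.0316, 0.0229, -0.0038], "rot": [0, 0, 1.17]}
{"offset": [0.0338, 0.0195, -0.0038], "rot": [0, 0, 1.17]}
{"offset": [0.0356, 0.016, -0.0038], "rot": [0, 0, 1.17]}
{"offset": [0.0371, 0.0122, -0.0038], "rot": [0, 0, 1.17]}
{"offset": [0.0381, 0.0084, -0.0038], "rot": [0, 0, 1.17]}
{"offset": [0.0388, 0.0044, -0.0038], "rot": [0, 0, 1.17]}
{"offset": [0.039, 0.0005, -0.0038], "rot": [0, 0, 1.17]}
{"offset": [0.0389, -0.0035, -0.0038], "rot": [0, 0, 1.17]}
```

send_rows:
  rows:
    - {"fingers": 0.3, "offset": [0.0199, 0.0336, -0.015], "rot": [0, 0, 1.17]}
    - {"fingers": 0.3, "offset": [0.0233, 0.0314, -0.015], "rot": [0, 0, 1.17]}
    - {"fingers": 0.3, "offset": [0.0263, 0.0288, -0.015], "rot": [0, 0, 1.17]}
    - {"fingers": 0.3, "offset": [0.0291, 0.026, 0], "rot": [0, 0, 1.17]}
    - {"fingers": 0.3, "offset": [0.0316, 0.0229, 0], "rot": [0, 0, 1.17]}
    - {"fingers": 0.3, "offset": [0.0338, 0.0195, 0], "rot": [0, 0, 1.17]}
    - {"fingers": 0.3, "offset": [0.0356, 0.016, 0], "rot": [0, 0, 1.17]}
    - {"fingers": 0.3, "offset": [0.0371, 0.0122, 0], "rot": [0, 0, 1.17]}
    - {"fingers": 0.3, "offset": [0.0381, 0.0084, 0], "rot": [0, 0, 1.17]}
    - {"fingers": 0.3, "offset": [0.0388, 0.0044, 0], "rot": [0, 0, 1.17]}
    - {"fingers": 0.3, "offset": [0.039, 0.0005, 0], "rot": [0, 0, 1.17]}
    - {"fingers": 0.3, "offset": [0.0389, -0.0035, 0], "rot": [0, 0, 1.17]}

```text
time_s: 13.85
ee_pos: [0.5766, -0.2345, 0.2724]
orientation: [-0.672, 0.741, -0.0, -0.0]
force: [0.7, -0.2, -0.4]
width: 0.62
```

send_rows:
  rows:
    - {"fingers": 0.3, "offset": [0, 0, 0], "rot": [0, 0, 0]}
    - {"fingers": 0.3, "offset": [0, 0, 0], "rot": [0, 0, 0]}

```text
time_s: 14.1
ee_pos: [0.5766, -0.2319, 0.2723]
orientation: [-0.674, 0.739, 0.0, 0.0]
force: [-0.2, 0.0, 0.1]
width: 0.614
```

```bash
python3 - <<'E'
from h import *
look("side",["top_cup","cup_rim","pan_centre","shield_top","door_grip","lower_cups"],"side3.png")
im=cv2.imread("pics/side3.png"); a=cv2.resize(im[60:240,210:390],(540,540)); cv2.imwrite("pics/s3c.png",a)
look("top",["pan_centre","shield_top","door_grip"])
off([.576,-.232,.1165])
E
```

```text
side top_cup 0.96 [ 0.5756 -0.2289  0.2218]
side cup_rim 0.96 [ 0.5791 -0.2349  0.3077]
side shield_top 0.8 [ 0.5754 -0.2306  0.1571]
side shield_top 0.69 [6.219e-01 6.000e-04 1.800e-03]
side door_grip 0.89 [ 0.6393 -0.2388  0.1821]
side door_grip 0.51 [ 0.5714 -0.2318  0.158 ]
side lower_cups 0.96 [0.5286 0.2337 0.0079]
top shield_top 0.81 [ 0.5751 -0.2292  0.1584]
top door_grip 0.93 [ 0.6441 -0.2409  0.1875]
t 14.65 p [ 0.5765 -0.2317  0.2726] F [-0.5  0.1 -0.2] w 0.619 j [ 0.48  0.31 -0.22  1.38  0.07  1.45 -1.4 ]
[[-0.09, -0.996, 0.0], [-0.996, 0.09, -0.0], [0.0, -0.0, -1.0]]
offset tool [0.0003 0.0005 0.1561]
```

View pics/s3c.png

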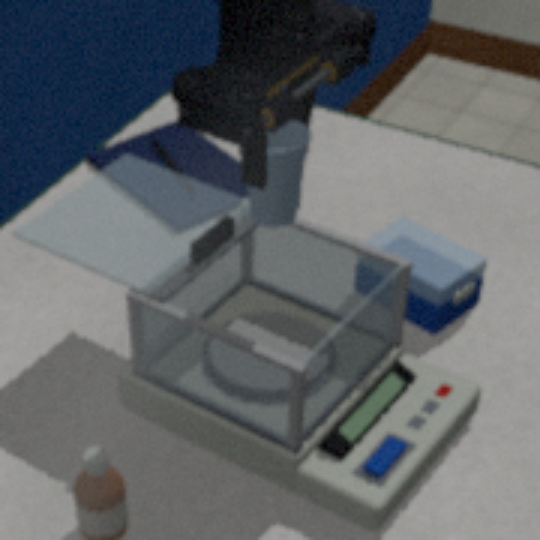

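The lid is open, the cup hangs upright over the chamber and the pan is empty. I'll descend now.

send_rows:
  rows:
    - {"fingers": 0.3, "offset": [0, 0, 0.02], "rot": [0, 0, 0]}
    - {"fingers": 0.3, "offset": [0, 0, 0.025], "rot": [0, 0, 0]}
    - {"fingers": 0.3, "offset": [0, 0, 0.025], "rot": [0, 0, 0]}
    - {"fingers": 0.3, "offset": [0, 0, 0.025], "rot": [0, 0, 0]}
    - {"fingers": 0.3, "offset": [0, 0, 0.025], "rot": [0, 0, 0]}
    - {"fingers": 0.3, "offset": [0, 0, 0.015], "rot": [0, 0, 0]}
    - {"fingers": 0.3, "offset": [0, 0, 0.01], "rot": [0, 0, 0]}
    - {"fingers": 0.3, "offset": [0, 0, 0.005], "rot": [0, 0, 0]}
    - {"fingers": 0.3, "offset": [0, 0, 0.002], "rot": [0, 0, 0]}
    - {"fingers": 0.3, "offset": [0, 0, 0], "rot": [0, 0, 0]}

```text
time_s: 15.9
ee_pos: [0.5767, -0.2319, 0.121]
orientation: [-0.674, 0.738, -0.0, 0.0]
force: [-0.1, -0.1, -0.4]
width: 0.621
```

send_rows:
  rows:
    - {"fingers": 0.3, "offset": [0, 0, 0.001], "rot": [0, 0, 0]}
    - {"fingers": 0.3, "offset": [0, 0, 0.001], "rot": [0, 0, 0]}
    - {"fingers": 0.3, "offset": [0, 0, 0], "rot": [0, 0, 0]}

```text
time_s: 16.27
ee_pos: [0.5765, -0.2318, 0.1186]
orientation: [-0.674, 0.738, -0.0, -0.0]
force: [0.6, -0.1, -0.6]
width: 0.615
```

send_rows:
  rows:
    - {"fingers": 0.3, "offset": [0, 0, 0.001], "rot": [0, 0, 0]}
    - {"fingers": 0.3, "offset": [0, 0, 0], "rot": [0, 0, 0]}

```text
time_s: 16.52
ee_pos: [0.5764, -0.2318, 0.1175]
orientation: [-0.674, 0.738, 0.0, -0.0]
force: [-0.9, -0.1, -0.0]
width: 0.619
```

send_rows:
  rows:
    - {"fingers": 0.3, "offset": [0, 0, 0.0007], "rot": [0, 0, 0]}
    - {"fingers": 0.3, "offset": [0, 0, 0], "rot": [0, 0, 0]}

```text
time_s: 16.77
ee_pos: [0.5765, -0.2318, 0.1169]
orientation: [-0.674, 0.738, -0.0, 0.0]
force: [-0.1, 0.7, -0.2]
width: 0.619
```

send_rows:
  rows:
    - {"fingers": 0.3, "offset": [0, 0, 0.0007], "rot": [0, 0, 0]}
    - {"fingers": 0.3, "offset": [0, 0, 0], "rot": [0, 0, 0]}

```text
time_s: 17.02
ee_pos: [0.5768, -0.2318, 0.1168]
orientation: [-0.674, 0.738, -0.0, 0.0]
force: [-0.9, 1.3, 5.1]
width: 0.616
```

send_rows:
  rows:
    - {"fingers": 0.3, "offset": [0, 0, 0.0007], "rot": [0, 0, 0]}
    - {"fingers": 0.3, "offset": [0, 0, 0], "rot": [0, 0, 0]}

```text
time_s: 17.27
ee_pos: [0.5771, -0.2319, 0.1168]
orientation: [-0.674, 0.738, -0.001, 0.0]
force: [-2.3, 1.6, 10.1]
width: 0.623
```

send_rows:
  rows:
    - {"fingers": 0.3, "offset": [0, 0, -0.001], "rot": [0, 0, 0]}
    - {"fingers": 0.64, "offset": [0, 0, 0], "rot": [0, 0, 0]}
    - {"fingers": 0.7, "offset": [0, 0, 0], "rot": [0, 0, 0]}
    - {"fingers": 0.85, "offset": [0, 0, 0], "rot": [0, 0, 0]}
    - {"fingers": 1, "offset": [0, 0, 0], "rot": [0, 0, 0]}
    - {"fingers": 1, "offset": [0, 0, 0], "rot": [0, 0, 0]}
    - {"fingers": 1, "offset": [0, 0, -0.01], "rot": [0, 0, 0]}
    - {"fingers": 1, "offset": [0, 0, -0.02], "rot": [0, 0, 0]}
    - {"fingers": 1, "offset": [0, 0, -0.04], "rot": [0, 0, 0]}
    - {"fingers": 1, "offset": [0, 0, -0.05], "rot": [0, 0, 0]}
    - {"fingers": 1, "offset": [0, 0, -0.04], "rot": [0, 0, 0]}
    - {"fingers": 0.5, "offset": [0, 0, 0], "rot": [0, 0, 0]}

```text
time_s: 18.77
ee_pos: [0.578, -0.2321, 0.2821]
orientation: [-0.674, 0.738, -0.004, 0.002]
force: [0.1, -0.0, -0.9]
width: 0.955
```

```bash
python3 - <<'E'
from h import *
st()
for c in("top","side"): look(c,["top_cup","cup_rim","door_grip"],c+"4.png")
E
```

```text
t 18.77 p [ 0.578  -0.2321  0.2821] F [ 0.1 -0.  -0.9] w 0.955 j [ 0.48  0.31 -0.22  1.37  0.07  1.46 -1.4 ]
[[-0.09, -0.996, 0.008], [-0.996, 0.09, -0.003], [0.002, -0.008, -1.0]]
top top_cup 0.63 [ 0.5799 -0.2276  0.0712]
top cup_rim 0.46 [ 0.5771 -0.2341  0.1511]
top door_grip 0.24 [ 0.5768 -0.229   0.0697]
side top_cup 0.96 [ 0.5763 -0.2315  0.069 ]
side cup_rim 0.7 [ 0.5737 -0.2317  0.1509]
side cup_rim 0.6 [ 0.4216 -0.174   0.055 ]
side door_grip 0.65 [ 0.6409 -0.2381  0.184 ]
```

send_rows:
  rows:
    - {"fingers": 0, "offset": [0, -0.03, 0], "rot": [0, 0, 0]}
    - {"fingers": 0, "offset": [0, -0.035, 0], "rot": [0, 0, 0]}
    - {"fingers": 0, "offset": [0, -0.025, 0], "rot": [0, 0, 0]}
    - {"fingers": 0, "offset": [0, 0, 0.03], "rot": [0, 0, 0]}
    - {"fingers": 0, "offset": [0, 0, 0.03], "rot": [0, 0, 0]}
    - {"fingers": 0, "offset": [0, 0, 0.025], "rot": [0, 0, 0]}
    - {"fingers": 0, "offset": [0, 0, 0], "rot": [0, 0, 0]}
    - {"fingers": 0, "offset": [0, 0, 0], "rot": [0, 0, 0]}
  force: 10

```text
time_s: 20.18
ee_pos: [0.6665, -0.24, 0.1926]
orientation: [-0.674, 0.738, -0.001, 0.0]
force: [-0.2, -0.8, 0.9]
width: 0.004
```

```bash
python3 - <<'E'
from h import *
off([.668,-.241,.17])
look("wrist",["door_grip"],"w5.png")
E
```

```text
t 20.18 p [ 0.6665 -0.24    0.1926] F [-0.2 -0.8  0.9] w 0.004 j [ 0.42  0.54 -0.22  1.24  0.11  1.37 -1.45]
[[-0.09, -0.996, 0.001], [-0.996, 0.09, -0.0], [0.0, -0.001, -1.0]]
offset tool [ 0.0008 -0.0015  0.0226]
```

View pics/w5.png

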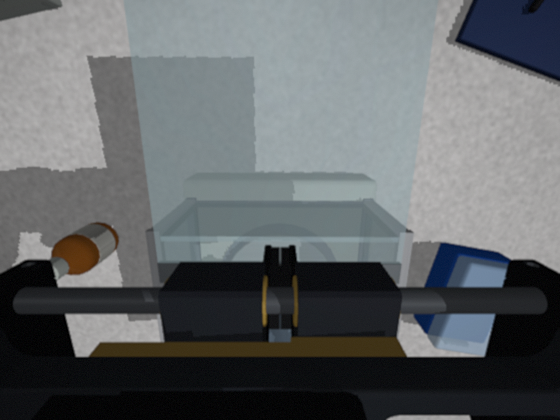

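The fingers are shut and hanging over the open lid behind the ridge. The lid edges look symmetric at columns 130 and 430.

send_rows:
  rows:
    - {"fingers": 0, "offset": [0, -0.001, 0.012], "rot": [0, 0, 0]}
    - {"fingers": 0, "offset": [0, 0, 0.01], "rot": [0, 0, 0]}
    - {"fingers": 0, "offset": [0, 0, 0], "rot": [0, 0, 0]}
    - {"fingers": 0, "offset": [0, 0.005, 0], "rot": [0, 0, 0]}
    - {"fingers": 0, "offset": [0, 0.008, 0], "rot": [0, 0, 0]}
    - {"fingers": 0, "offset": [0, 0.015, 0], "rot": [0, 0, 0]}

```text
time_s: 21.02
ee_pos: [0.6391, -0.2373, 0.1698]
orientation: [-0.675, 0.738, -0.0, 0.0]
force: [2.2, 1.1, -0.4]
width: 0.005
```

send_rows:
  rows:
    - {"fingers": 0, "offset": [0, 0.02, 0], "rot": [0, 0, 0]}
    - {"fingers": 0, "offset": [0, 0.02, 0], "rot": [0, 0, 0]}
    - {"fingers": 0, "offset": [0, 0.02, 0], "rot": [0, 0, 0]}
    - {"fingers": 0, "offset": [0, 0.02, 0], "rot": [0, 0, 0]}
    - {"fingers": 0, "offset": [0, 0.02, 0], "rot": [0, 0, 0]}
    - {"fingers": 0, "offset": [0, 0.013, 0], "rot": [0, 0, 0]}
    - {"fingers": 0, "offset": [0, 0.006, 0], "rot": [0, 0, 0]}
    - {"fingers": 0, "offset": [0, 0.003, 0], "rot": [0, 0, 0]}
    - {"fingers": 0, "offset": [0, 0, 0], "rot": [0, 0, 0]}

```text
time_s: 22.15
ee_pos: [0.5177, -0.2266, 0.1694]
orientation: [-0.674, 0.738, 0.0, -0.0]
force: [0.4, -0.1, 0.0]
width: 0.005
```

send_rows:
  rows:
    - {"fingers": 0, "offset": [0, 0.003, 0], "rot": [0, 0, 0]}
    - {"fingers": 0, "offset": [0, 0.003, 0], "rot": [0, 0, 0]}
    - {"fingers": 0, "offset": [0, 0.002, 0], "rot": [0, 0, 0]}
    - {"fingers": 0, "offset": [0, 0, 0], "rot": [0, 0, 0]}

```text
time_s: 22.65
ee_pos: [0.51, -0.2258, 0.1694]
orientation: [-0.674, 0.738, -0.0, 0.0]
force: [3.2, -0.7, -1.8]
width: 0.009
```

send_rows:
  rows:
    - {"fingers": 0, "offset": [0, 0.002, 0], "rot": [0, 0, 0]}
    - {"fingers": 0, "offset": [0, 0.001, 0], "rot": [0, 0, 0]}
    - {"fingers": 0, "offset": [0, 0, 0], "rot": [0, 0, 0]}

```text
time_s: 23.02
ee_pos: [0.5098, -0.2257, 0.1697]
orientation: [-0.675, 0.738, -0.003, 0.002]
force: [18.3, -4.8, -12.1]
width: 0.007
```

send_rows:
  rows:
    - {"fingers": 0, "offset": [0, -0.003, 0], "rot": [0, 0, 0]}
    - {"fingers": 0, "offset": [0, -0.005, 0], "rot": [0, 0, 0]}
    - {"fingers": 0, "offset": [0, 0, -0.03], "rot": [0, 0, 0]}
    - {"fingers": 0, "offset": [0, 0, -0.04], "rot": [0, 0, 0]}
    - {"fingers": 0, "offset": [-0.02, 0.03, 0], "rot": [0, 0, 0]}
    - {"fingers": 0, "offset": [-0.02, 0.03, 0], "rot": [0, 0, 0]}
    - {"fingers": 0, "offset": [-0.005, 0.03, 0], "rot": [0, 0, 0]}
    - {"fingers": 0, "offset": [0, 0, 0], "rot": [0, 0, 0]}

```text
time_s: 24.02
ee_pos: [0.4278, -0.173, 0.2399]
orientation: [-0.674, 0.738, -0.0, -0.0]
force: [-0.1, -0.5, -0.2]
width: 0.004
```

```bash
python3 - <<'E'
from h import *
look("side",["door_grip","tare_top","top_cup","cup_rim"],"side5.png")
look("top",["door_grip"],"top5.png")
im=cv2.imread("pics/side5.png"); a=cv2.resize(im[90:250,220:400],(720,640))[:600]; cv2.imwrite("pics/s5c.png",a)
off([.4225,-.172,.06])
E
```

```text
side door_grip 0.98 [ 0.4919 -0.2289  0.1846]
side tare_top 0.56 [ 0.4222 -0.1708  0.056 ]
t 24.38 p [ 0.4295 -0.1733  0.2392] F [-0.2 -0.  -0. ] w 0.006 j [ 0.54 -0.02 -0.25  1.83 -0.01  1.33 -1.37]
[[-0.09, -0.996, -0.0], [-0.996, 0.09, 0.0], [-0.0, 0.0, -1.0]]
offset tool [-0.0006  0.0071  0.1792]
```

View pics/s5c.png

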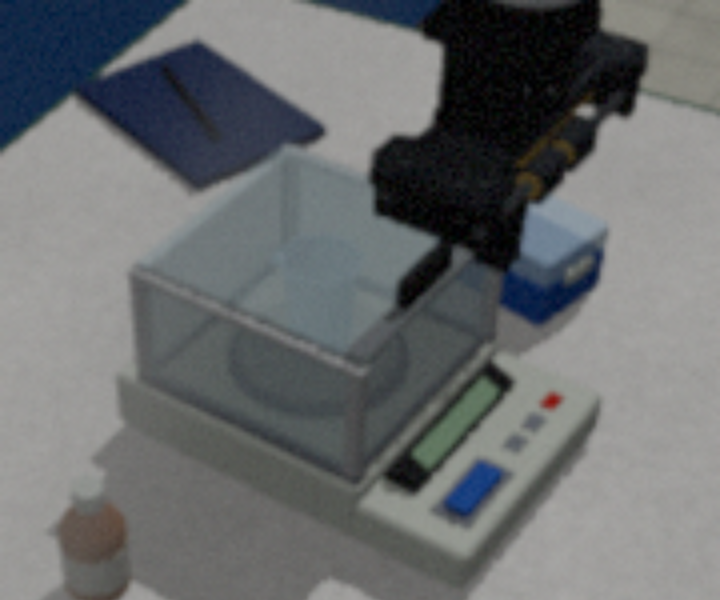

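The lid is shut and the cup stands upright in the middle of the pan behind the glass. The blue key at crop (472,488) is free, so I'll press it.

send_rows:
  rows:
    - {"fingers": 0, "offset": [0, 0.007, 0.03], "rot": [0, 0, 0]}
    - {"fingers": 0, "offset": [0, 0, 0.04], "rot": [0, 0, 0]}
    - {"fingers": 0, "offset": [0, 0, 0.04], "rot": [0, 0, 0]}
    - {"fingers": 0, "offset": [0, 0, 0.04], "rot": [0, 0, 0]}
    - {"fingers": 0, "offset": [0, 0, 0.02], "rot": [0, 0, 0]}
    - {"fingers": 0, "offset": [0, 0, 0.009], "rot": [0, 0, 0]}
    - {"fingers": 0, "offset": [0, 0, 0], "rot": [0, 0, 0]}
    - {"fingers": 0, "offset": [0, 0, 0], "rot": [0, 0, 0]}

```text
time_s: 25.38
ee_pos: [0.4229, -0.1729, 0.0614]
orientation: [-0.674, 0.738, -0.001, 0.0]
force: [0.2, 0.2, 0.4]
width: 0.005
```

send_rows:
  rows:
    - {"fingers": 0, "offset": [0, 0, 0.003], "rot": [0, 0, 0]}
    - {"fingers": 0, "offset": [0, 0, 0.003], "rot": [0, 0, 0]}
    - {"fingers": 0, "offset": [0, 0, 0.003], "rot": [0, 0, 0]}
    - {"fingers": 0, "offset": [0, 0, 0.002], "rot": [0, 0, 0]}
    - {"fingers": 0, "offset": [0, 0, 0], "rot": [0, 0, 0]}

```text
time_s: 26.0
ee_pos: [0.4223, -0.1727, 0.0495]
orientation: [-0.674, 0.738, -0.0, -0.0]
force: [-1.7, 0.3, 3.2]
width: 0.007
```

send_rows:
  rows:
    - {"fingers": 0, "offset": [0, 0, 0.001], "rot": [0, 0, 0]}
    - {"fingers": 0, "offset": [0, 0, 0.001], "rot": [0, 0, 0]}
    - {"fingers": 0, "offset": [0, 0, 0.001], "rot": [0, 0, 0]}
    - {"fingers": 0, "offset": [0, 0, 0], "rot": [0, 0, 0]}

```text
time_s: 26.5
ee_pos: [0.4224, -0.1727, 0.048]
orientation: [-0.674, 0.738, -0.0, -0.0]
force: [-9.1, 3.8, 24.9]
width: 0.006
```

send_rows:
  rows:
    - {"fingers": 0, "offset": [0, 0, -0.003], "rot": [0, 0, 0]}
    - {"fingers": 0, "offset": [0, 0, -0.01], "rot": [0, 0, 0]}
    - {"fingers": 0, "offset": [0, 0, -0.03], "rot": [0, 0, 0]}
    - {"fingers": 0, "offset": [0, 0, -0.05], "rot": [0, 0, 0]}
    - {"fingers": 0, "offset": [0, 0, -0.05], "rot": [0, 0, 0]}
    - {"fingers": 0, "offset": [0, 0, -0.04], "rot": [0, 0, 0]}
    - {"fingers": 0, "offset": [0, 0, 0], "rot": [0, 0, 0]}
    - {"fingers": 0, "offset": [0, 0, 0], "rot": [0, 0, 0]}

```text
time_s: 27.5
ee_pos: [0.4218, -0.1725, 0.2288]
orientation: [-0.674, 0.738, 0.0, -0.0]
force: [-0.1, 0.3, -1.1]
width: 0.008
```

```bash
python3 - <<'E'
from h import *
st()
look("side",["door_grip","tare_top","top_cup","cup_rim","lower_cups","bottle","tape_dispenser","tip_box"],"side6.png")
look("top",["top_cup","bottle","tape_dispenser"],"top6.png")
E
```

```text
t 27.5 p [ 0.4218 -0.1725  0.2288] F [-0.1  0.3 -1.1] w 0.008 j [ 0.55 -0.03 -0.25  1.86 -0.01  1.31 -1.36]
[[-0.09, -0.996, -0.001], [-0.996, 0.09, 0.0], [-0.0, 0.001, -1.0]]
side door_grip 0.67 [ 0.4945 -0.2229  0.1807]
side tare_top 0.45 [ 0.4217 -0.1701  0.0546]
side top_cup 0.71 [5.279e-01 2.335e-01 3.000e-04]
side top_cup 0.52 [ 0.4207 -0.1699  0.0582]
side cup_rim 0.59 [ 0.5743 -0.2306  0.1568]
side lower_cups 0.96 [0.5326 0.2359 0.0064]
side lower_cups 0.68 [ 0.5157 -0.464   0.0024]
side bottle 0.81 [ 6.214e-01 -1.000e-03 -4.000e-04]
side tape_dispenser 0.58 [ 0.5551  0.4717 -0.0019]
side tip_box 0.67 [ 0.5139 -0.4607  0.0011]
top bottle 0.56 [ 0.6264 -0.0039 -0.0016]
top tape_dispenser 0.88 [ 0.558   0.4613 -0.0008]
```

View pics/side6.png

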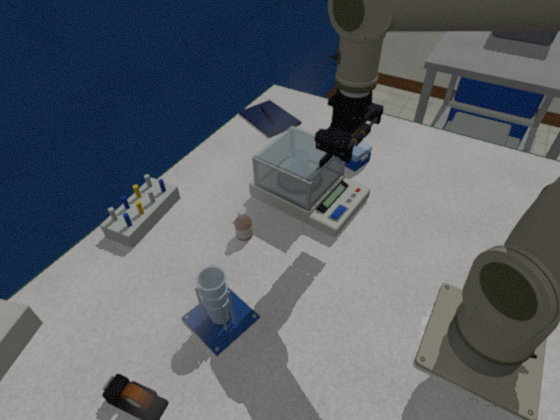

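The lid is shut on the balance at (298,170), the lower cups are in the holder at (215,295), and the bystanders are where they were. Handing in.

```bash
python3 -c "
from plant import bot
print(bot.finish_job())"
```

```text
the job is handed in; nothing more can be done
None
```

The job is handed in at about 28 s of the 72 s allowed. The top cup is on the pan, the lid is shut, and the tare key was pressed and released.

- **Order:** I opened the lid before taking the cup, so the hand was free and the cup could go straight in. You listed the cup first, so this differs from your wording. The later steps ran in your order.
- **Cup:** I twisted it about 100° in all, most of it over the first 10 mm of lift. The lower cups stayed in their holder. I lowered it onto the pan in steps of 1 mm or less until it touched. It pressed with about 10 N, because I took one more small step after first contact, and then I eased off and released it.
- **Lid:** It hit its open stop at about 11 N and its shut stop at about 18 N, and the grip is back at its shut position.
- **Tare key:** I pressed it to 48 mm above the bench, which is fully down, at about 25 N, then let go and backed away. The last look puts its top at 54.6 mm, up again to within the few mm these readings are good for.

**Last checks:**
- The cup was clearly upright in mid-pan in the picture after the lid was shut. In the final picture it is hard to see through the glass.
- The final cup search found nothing on the pan, only the lower cups' holder and the key, so those hits were wrong. A low-confidence (0.59) rim reading still fits the cup on the pan.
- The lower cups, bottle, tape dispenser and tip box read within a few mm of where they stood. For the tip box I had no earlier reading under its own name, so that rests on the pictures and an earlier mislabelled hit at the same spot.

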